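Push the vial racks home and shut the gate

ROBOT

A 6-joint arm with a two-finger parallel gripper is mounted at the origin on the work surface. World frame = base frame: x ahead of the robot, y to its left, z up, the work surface at z = 0. Lengths are in m, angles in rad, forces in N, time in s.
With the tool pointing down it reaches from about 0.35 to 0.875 m from the base axis. Payload 4.2 kg.
Tool frame: the origin (TCP) lies at the very end of the fingers, on their centre line; the grasp point (between the pads) lies 19 mm behind it (manip.tcp_to_grasp is the distance from the TCP to the grasp point, in m); z points along the fingers, y is the line along which they close (so a half turn about z gives the same grasp; the last joint's range is limited). The gripper opens to 85 mm and grips with 20 to 120 N. Pads are 22 mm wide; open, the fingers measure 114 mm over their backs; the gripper's body (76 mm by 85 mm) begins 54 mm behind the grasp point. The pads swing forward as they close: fully open they stand 13 mm farther back than shut.
Start: joints at [-0.851, 0.385, 0.008, 0, -1.194, -0.259], TCP at [0.278, -0.56, 0.231] pointing down, gripper open.
Joint ranges: [-3.14, 3.14], [-1.21, 2.06], [-1.07, 1.41], [-3.16, 2.05], [-2.99, -0.16], [-3.1, 3.1]. Speed limits (rad/s): [2.79, 2.79, 3.14, 3.14, 3.14, 3.14].

INTERFACE

Orientations are given as a unit quaternion [x, y, z, w].
In Python, from rig import manip gives the robot as it stands.
- The arm moves only by the shell command python3 -m inch 'ROWS' [OPENING] [FORCE]. ROWS is JSON, a list of rows, each a list of 4 numbers: the shift along the tool's x, y, z as a fraction of full scale, then the turn about the tool's z as a fraction of full scale. In form: [[tx, ty, tz, spin], ...]. A call has exactly 5 rows; each row shifts and turns the commanded pose from where the row before left it, along the tool's axes as they then stand; what a row does not reach is not made up. Full scale, the value 1, is 0.025 m for a shift and 0.15 rad for a turn. A row lasts 1/10 s, in which the tool goes at most 50 mm and 8.59 degrees, less where a joint would pass 70% of its speed; a pose out of reach is approached as far as the arm can. A call with a number of a shift or a turn outside -1 to 1 is refused whole. A call with a gripper value outside its range is refused whole. OPENING is the gripper command: -1 is shut, 1 is fully open, values between are in proportion, set as the call begins (- or left out, the last holds). The fingers move at their own pace and stop on an object; FORCE is the grip in N (left out, the last holds). Time passes only in rows, so rows that do not move let the fingers close, or fill a call up. It gives the time, the measured TCP pose, the force, the opening and the grip force at its end, in the units of the state.
- manip.get_obs(): the state, without advancing time (a new reading comes with each control period).
- manip.read_camera(name): name is "scene" or "side" or "wrist"; returns a dict with "frame" (400x640x3 uint8, red, green, blue), "fx", "fy", "cx", "cy" (pixels), "k1" (the pictures are not rectified: a ray, as slopes to the right and down, at radius r is drawn at 1 + k1 r^2 times it, then the intrinsics apply), "extrinsics" (4x4, takes a point from camera to world coordinates). Camera axes: x right, y down, z forward; pixel columns grow to the right and rows downward; lengths in m; the calibration is good to about 2 mm. A picture is of the moment at which its call begins. There is no depth.
- manip.hand_in(): hands the job in; it is judged then, once.
The state is a dict: "time_s": time; "joint_positions": joint angles; "qvel": joint speeds; "joint_torque": joint torques, N m; "eef_pos": TCP position; "eef_rot": TCP orientation; "wrist_force": force on the tool from outside, world axes, zero at the start; "ft_torque": the same for the moment, N m; "grip_width": finger opening in m; "finger_force": force on a finger pad.
Only numpy, scipy, OpenCV 4.12 (cv2) and the standard library are available. Lean on these libraries where they do the work, as an engineer would, in place of code of your own. Each camera call takes 0.05 s, during which the arm holds its last target. There are 200 camera calls.

TASK

Push the row of four blue vial racks along the loading rail as one train, with the fingertips on the hindmost rack only, until the front rack sits against the rubber end stop and all four stand close together. Then swing the orange gate fully shut across the rail behind them. Work gently: push, do not grip or lift anything, do not slam the row into the stop, and leave everything else on the bench where it stands.

Things in the scene. Friction and masses are not known exactly. Their poses are not given: they have to be found in the camera images.
- rail: Fixed loading rail: aluminium plate 360 x 116 x 8 mm. Origin: centre of its underside, on the bench; +x along the rail to the end stop, +y to the gate's hinge side, z up. Racks slide on the plate's top (8 mm above the bench) between two steel guides, inner faces at y = +-33 mm, outer +-37 mm, tops 20 mm above the bench. Behind the stop a white docking head, x = 142 to 182 mm, 78 mm tall.
- stop_face (a point): Centre of the end stop's black rubber face, at the level of the plate's top, rail x = +130 mm; axes as the rail's. The stop is 74 mm wide, its top 34 mm above the bench. With all four racks home and touching, their centres lie 16, 48, 80 and 112 mm behind this face (towards -x) and the rear face of rack4 128 mm behind it.
- gate (a joint): Hinged orange bar, 8 mm thick, 24 to 40 mm above the bench, tip 92 mm from the hinge. 0 = shut, square across the rail (mechanical limit), front face 4 mm behind a row that is home; 1.57 = alongside the rail, pointing away from the stop; up to 2.1 outwards. Bar direction from hinge: 1.5 pi - value, counterclockwise from rail +x, so it shuts counterclockwise. Stays where left; 1 N at 70 mm moves it.
- gate_pivot (a point): Hinge axis of the gate at the bar's mid-height (32 mm above the bench), at rail x = -6 mm, y = +46 mm; a round black boss of 17 mm diameter, 20 to 44 mm above the bench.
- gate_tip (a point): Middle of the end face of the gate's bar, 92 mm from the hinge axis, 32 mm above the bench. When shut it comes to rest above a black keeper block on the rail's plate (x = -16 to +4 mm, y = -41 to -53 mm, 20 mm above the bench, with a lip to 34 mm on the stop's side).
- rack1: Blue vial rack, number 1 of the row counted from the stop: block 32 mm (x, along the rail) x 64 mm (y) x 28 mm tall, holding 8 crimped vials that stand up to 38.5 mm above its underside, about 0.15 kg; origin at the centre of its underside, x axis along the rail towards the stop. The row starts 60 to 120 mm short of the stop, the racks touching or within 2 mm.
- rack2: Blue vial rack, number 2 of the row counted from the stop: block 32 mm (x, along the rail) x 64 mm (y) x 28 mm tall, holding 8 crimped vials that stand up to 38.5 mm above its underside, about 0.15 kg; origin at the centre of its underside, x axis along the rail towards the stop.
- rack3: Blue vial rack, number 3 of the row counted from the stop: block 32 mm (x, along the rail) x 64 mm (y) x 28 mm tall, holding 8 crimped vials that stand up to 38.5 mm above its underside, about 0.15 kg; origin at the centre of its underside, x axis along the rail towards the stop.
- rack4: Blue vial rack, number 4 of the row counted from the stop (the hindmost, the one to push): block 32 mm (x, along the rail) x 64 mm (y) x 28 mm tall, holding 8 crimped vials that stand up to 38.5 mm above its underside, about 0.15 kg; origin at the centre of its underside, x axis along the rail towards the stop.
- spare_rack: Bystander: grey rack like the others, only three vials, beside the rail; origin at the centre of its underside.
- vial_a: Bystander: upright headspace vial, 23 mm diameter, 74 mm tall; origin at the centre of its underside.
- vial_b: Bystander: a second such vial.
- solvent: Bystander: amber bottle, 70 mm diameter, 150 mm tall; origin at the centre of its underside.
- beaker: Bystander: glass beaker, 68 mm diameter, 90 mm tall; origin at the centre of its underside.
- crimper: Bystander: hand crimper lying flat, 200 mm long along its x, 85 mm wide, 27 mm tall; origin on the bench near its middle.

How it is judged:
By the outcome, as a careful person would: the job done as asked, in the order asked, and still so for the second after the job is handed in, with the robot touching nothing.
It also fails if it takes over 48 s, if anything falls off the work surface, if the arm or the gripper's body presses on something with over 40 N, if the wrist force passes 120 N, or if a joint passes its speed limit or range.

## Working session

There is one attempt and no reset: what is moved stays moved. The work goes in short steps, Python scripts to look and compute and a shell command to move; the robot and the scene stay as the last step left them, time stands still between calls to the robot, and variables do not carry over. Pictures are saved under pics/ and viewed, at most 10 in all, crops included, and the job is handed in when it is done.

```bash
mkdir -p pics; ls; cat > h.py <<'E'
import numpy as np, cv2
from rig import manip
def cam(n):
    c=manip.read_camera(n); return c
def ray(c,u,v):
    xd=np.array([(u-c['cx'])/c['fx'],(v-c['cy'])/c['fy']]); x=xd.copy()
    for _ in range(20): x=xd/(1+c['k1']*(x@x))
    T=np.array(c['extrinsics']); return T[:3,3],T[:3,:3]@np.r_[x,1]
def onz(c,u,v,z):
    o,d=ray(c,u,v); return o+d*(z-o[2])/d[2]
def proj(c,p):
    T=np.array(c['extrinsics']); q=T[:3,:3].T@(np.array(p)-T[:3,3]); s=q[:2]/q[2]; s=s*(1+c['k1']*(s@s))
    return s*[c['fx'],c['fy']]+[c['cx'],c['cy']]
def save(c,f): cv2.imwrite(f,c['frame'][:,:,::-1])
E
python3 - <<'E'
from h import *
for n in ['scene','side','wrist']:
    c=cam(n); save(c,f'pics/{n}0.png'); print(n,c['fx'],c['k1'],np.round(c['extrinsics'],3).tolist())
o=manip.get_obs(); print(o['time_s'],o['eef_pos'],o['eef_rot'],o['grip_width'])
E
```

```text
pics
scene 395.832768857103 0.018959733722720976 [[0.159, 0.527, -0.835, 1.233], [0.987, -0.074, 0.141, -0.104], [0.013, -0.847, -0.532, 0.467], [0.0, 0.0, 0.0, 1.0]]
side 450.8316644178227 -0.054203650251115926 [[-0.716, -0.512, 0.474, 0.162], [-0.698, 0.525, -0.487, 0.481], [0.001, -0.679, -0.734, 0.752], [0.0, 0.0, 0.0, 1.0]]
wrist 304.1576331055977 -0.05907595232944496 [[-0.445, 0.857, 0.259, 0.211], [0.896, 0.425, 0.132, -0.593], [0.003, 0.291, -0.957, 0.373], [0.0, 0.0, 0.0, 1.0]]
0.15 [ 0.2777248  -0.55941989  0.23048997] [-2.28289092e-01  9.73593038e-01  7.95368464e-04 -2.32658021e-04] 0.08526838876646992
```

View pics/scene0.png

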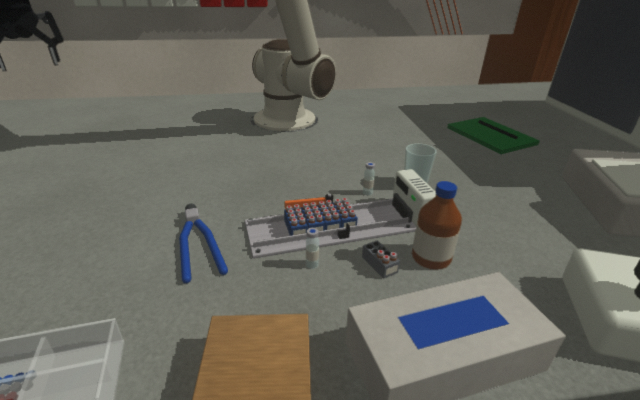

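View pics/side0.png

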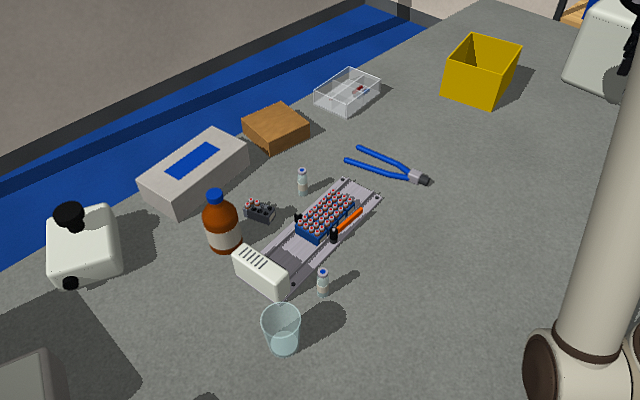

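Scene: rail runs from (247,235) to (415,205) with the docking head at right (412,195), gate (310,202) on the robot's side, vial in front at (312,250). Side: head (262,270), gate hinge (334,236), bar to (362,213). Zooming in.

```bash
python3 - <<'E'
import cv2
a=cv2.imread('pics/scene0.png')[155:275,235:435]; b=cv2.imread('pics/side0.png')[165:305,215:395]
cv2.imwrite('pics/sc1.png',cv2.resize(a,None,fx=4,fy=4,interpolation=2)); cv2.imwrite('pics/si1.png',cv2.resize(b,None,fx=4,fy=4,interpolation=2))
E
```

```text
(no output)
```

View pics/sc1.png

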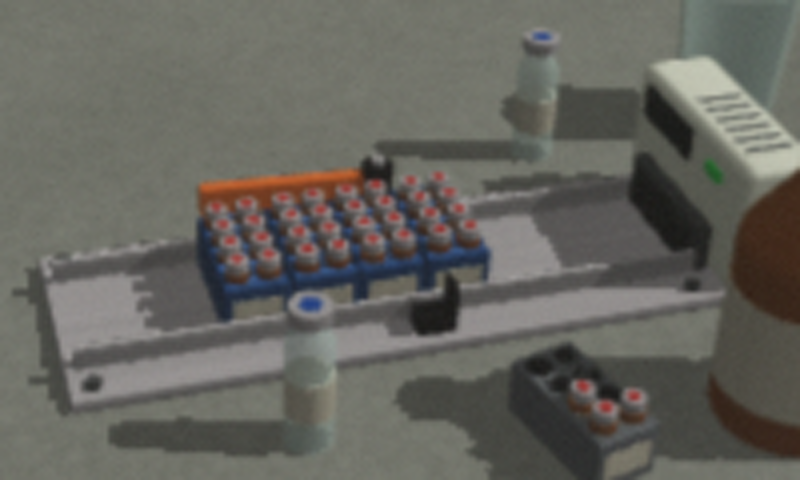

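View pics/si1.png

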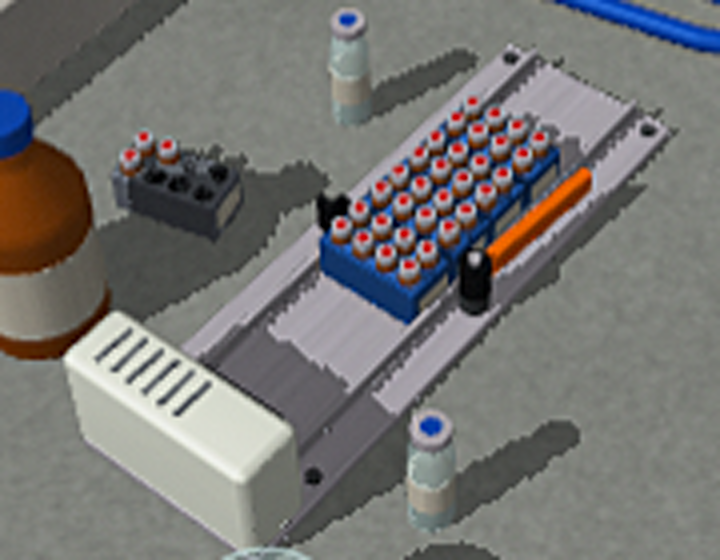

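The crops show the plate's rear corners (scene crop (42,258),(72,403); side crop (517,45),(673,128)), the hinge boss top (scene (377,160), side (474,256)), and the rack row about in the middle of the rail, its front-top edge running from side (322,236) to (412,298). Gate lies alongside the rail pointing away from the stop.

```bash
cat > m.py <<'E'
from h import *
from scipy.optimize import least_squares
S,D=cam('scene'),cam('side')
f=lambda c,u,v,z:onz(c,(235 if c is S else 215)+u/4-.4,(155 if c is S else 165)+v/4-.4,z)
L=[(S,42,258,-.18,.058,.008),(S,72,403,-.18,-.058,.008),(S,377,160,-.006,.046,.044),
(D,517,45,-.18,-.058,.008),(D,673,128,-.18,.058,.008),(D,474,256,-.006,.046,.044)]
P=[f(*l[:3],l[5])[:2] for l in L]
def tr(p,x,y): return np.array([p[0]+x*np.cos(p[2])-y*np.sin(p[2]),p[1]+x*np.sin(p[2])+y*np.cos(p[2])])
r=least_squares(lambda p:np.ravel([tr(p,l[3],l[4])-q for l,q in zip(L,P)]),[.6,0,1.57]).x
inv=lambda q:np.array([[np.cos(r[2]),np.sin(r[2])],[-np.sin(r[2]),np.cos(r[2])]])@(q[:2]-r[:2])
if __name__=='__main__':
    print('rail',r)
    for l,q in zip(L,P): print(np.round(1e3*inv(q),1),l[3:])
    for nm,c,u,v,z in [('r1 front y- top',D,322,236,.036),('r1 front y+ top',D,412,298,.036),('r1 front y- bot',D,322,262,.008),('r1 front y- top S',S,488,248,.036),
      ('r4 rear y- bot S',S,225,318,.008),('r4 rear y+top D',D,558,148,.036),('gate tip top D',D,585,172,.04),('tip S',S,200,186,.04),('vial y- S base',S,310,445,0),('vial near D base',D,432,520,0),('r4 rear y- S top',S,217,285,.036),('front vial -y',D,350,116,0)]:
        q=f(c,u,v,z); print(nm,np.round(1e3*inv(q),1),np.round(q,3))
E
python3 m.py
```

```text
rail [0.60450057 0.0501205  1.67907747]
[-178.    55.6] (-0.18, 0.058, 0.008)
[-178.7  -59.2] (-0.18, -0.058, 0.008)
[-5.6 48.6] (-0.006, 0.046, 0.044)
[-181.2  -54.2] (-0.18, -0.058, 0.008)
[-180.4   57.7] (-0.18, 0.058, 0.008)
[-8.2 43.4] (-0.006, 0.046, 0.044)
r1 front y- top [ 24.5 -31.5] [0.633 0.078 0.036]
r1 front y+ top [28.  31.5] [0.57  0.075 0.036]
r1 front y- bot [ 21.  -36.2] [0.638 0.075 0.008]
r1 front y- top S [ 26.4 -29. ] [0.631 0.079 0.036]
r4 rear y- bot S [-99.9 -15.6] [ 0.631 -0.048  0.008]
r4 rear y+top D [-103.8   29. ] [ 0.587 -0.056  0.036]
gate tip top D [-94.9  52.8] [ 0.562 -0.05   0.04 ]
tip S [-97.   52.7] [ 0.563 -0.052  0.04 ]
vial y- S base [ -81.5 -103.5] [ 0.716 -0.02   0.   ]
vial near D base [107.2 106.4] [0.487 0.145 0.   ]
r4 rear y- S top [-105.5  -26.3] [ 0.642 -0.052  0.036]
front vial -y [ -78.9 -100.2] [ 0.713 -0.018  0.   ]
```

```bash
python3 -m inch '[[0,0,0,-1],[0,0,0,-1],[0,0,0,-1],[0,0,0,-1],[0,0,0,-1]]' -1 20 
python3 -m inch '[[0,0,0,-1],[0,0,0,-1],[0,0,0,-1],[0,0,0,-0.12],[0,0,0,0]]'
python3 -m inch '[[-0.5,-0.45,0,0],[-0.95,-0.87,0,0],[-0.95,-0.87,0,0],[-0.95,-0.87,0,0],[-0.95,-0.87,0,0]]'
cat > st.py <<'E'
from h import *
r=np.array([.6045,.0501,1.679]); o=manip.get_obs(); p=np.array(o['eef_pos']); c,s=np.cos(r[2]),np.sin(r[2])
d=p[:2]-r[:2]; from scipy.spatial.transform import Rotation as R
M=R.from_quat(o['eef_rot']).as_matrix(); f=np.array(o['wrist_force'])
print('t',round(o['time_s'],2),'rail mm',np.round([1e3*(c*d[0]+s*d[1]),1e3*(-s*d[0]+c*d[1]),1e3*p[2]],1),'toolx-railx+180 deg',round(np.degrees(np.arctan2(M[1,0],M[0,0])-r[2])%360-180,2),'F rail',np.round([c*f[0]+s*f[1],-s*f[0]+c*f[1],f[2]],1),round(o['grip_width'],4))
E
python3 st.py
```

```text
time_s: 0.75
eef_pos: [0.2779, -0.5597, 0.2311]
eef_rot: [-0.572, 0.821, 0.0, 0.0]
wrist_force: [-0.4, 1.1, -1.0]
grip_width: 0.0121
finger_force: 0.0
time_s: 1.25
eef_pos: [0.2779, -0.5597, 0.2312]
eef_rot: [0.743, -0.669, -0.0, -0.0]
wrist_force: [-0.3, -1.1, -0.7]
grip_width: -0.0001
finger_force: 0.0
time_s: 1.75
eef_pos: [0.3649, -0.4406, 0.2314]
eef_rot: [0.744, -0.669, 0.0, -0.0]
wrist_force: [-0.0, 0.2, -0.3]
grip_width: 0.0002
finger_force: 0.0
t 1.75 rail mm [-461.9  291.2  231.4] toolx-railx+180 deg -0.11 F rail [ 0.2 -0.  -0.3] 0.0002
```

```bash
python3 -m inch '[[-0.95,-0.87,0,0],[-0.95,-0.87,0,0],[-0.95,-0.87,0,0],[-0.95,-0.87,0,0],[-0.95,-0.87,0,0]]' >/dev/null
python3 -m inch '[[-0.95,-0.87,0,0],[-0.95,-0.87,0,0],[-0.95,-0.87,0,0],[-0.95,-0.87,0,0],[-0.95,-0.87,0,0]]' >/dev/null
python3 -m inch '[[-0.9,-0.8,0,0],[-0.9,-0.8,0,0],[-0.8,-0.8,0,0],[-0.5,-0.5,0,0],[0,0,0,0]]' >/dev/null; python3 st.py
python3 -m inch '[[0,0,0.5,0],[0,0,1,0],[0,0,1,0],[0,0,1,0],[0,0,0.5,0]]' >/dev/null; python3 st.py
python3 - <<'E'
from h import *
c=cam('wrist'); save(c,'pics/w1.png'); d=cam('side'); cv2.imwrite('pics/s2.png',cv2.resize(d['frame'][150:310,215:415,::-1],None,fx=3.5,fy=3.5,interpolation=2))
E
```

```text
t 3.25 rail mm [-146.6    1.   230.8] toolx-railx+180 deg 0.08 F rail [ 0.   0.1 -0.6] 0.0004
t 3.75 rail mm [-149.3    4.9  128.2] toolx-railx+180 deg -0.15 F rail [ 0.3  0.4 -0.3] 0.0005
```

View pics/w1.png

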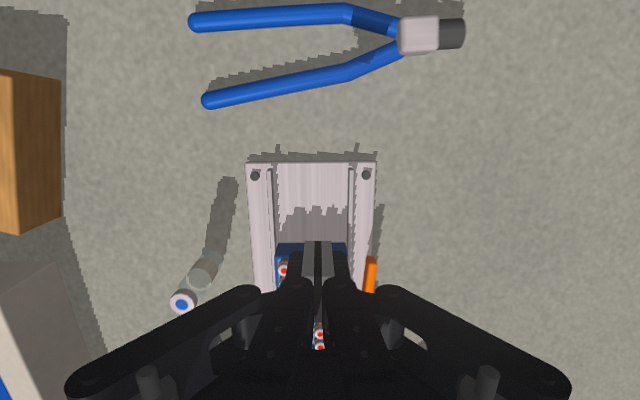

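Wrist view: fingertips at (318,243), rack4's rear top edge from (277,243) to (348,243), plate rear corners at (247,162),(377,162); nothing in the way of the descent. Checking those against the rail fit.

```bash
python3 st.py; python3 - <<'E'
from h import *
r=np.array([.6045,.0501,1.679]);c,s=np.cos(r[2]),np.sin(r[2])
w=cam('wrist')
for nm,u,v,z in [('rear y-',247,163,.008),('rear y+',377,161,.008),('r4 top y-',277,243,.036),('r4 top y+',348,243,.036),('guide- in',274,170,.02),('guide+ in',349,170,.02)]:
    d=onz(w,u,v,z)[:2]-r[:2]; print(nm,np.round([1e3*(c*d[0]+s*d[1]),1e3*(-s*d[0]+c*d[1])],1))
print(proj(w,manip.get_obs()['eef_pos']))
E
```

```text
t 3.85 rail mm [-149.2    4.3  128.9] toolx-railx+180 deg -0.11 F rail [-0.2 -0.   0.5] 0.0001
rear y- [-177.1  -56.4]
rear y+ [-178.6   57.4]
r4 top y- [-113.6  -29.2]
r4 top y+ [-113.4   31. ]
guide- in [-173.1  -31.2]
guide+ in [-173.    31.8]
[313.98242838 257.78944772]
```

```bash
python3 -m inch '[[0,-0.15,0.5,0],[0,0,1,0],[0,0,1,0],[0,0,0.9,0],[0,0,0.4,0]]' >/dev/null; python3 st.py
python3 -m inch '[[0,0,0.2,0],[0,0,0.1,0],[0,0,0,0],[0,0,0,0],[0,0,0,0]]' >/dev/null; python3 st.py
```

```text
t 4.4 rail mm [-148.6   -0.9   34.5] toolx-railx+180 deg -0.04 F rail [0.5 0.9 0.6] 0.0001
t 4.9 rail mm [-148.7   -2.1   29.8] toolx-railx+180 deg -0.01 F rail [1.2 0.5 0. ] -0.0001
```

```bash
python3 -m inch '[[-0.1,0.05,0.2,0],[-0.1,0.05,0.2,0],[-0.1,0,0.05,0],[-0.1,0,0,0],[-0.1,0,0,0]]' >/dev/null; python3 st.py
python3 -m inch '[[-0.1,0,0,0],[-0.1,0,0,0],[-0.1,0,0,0],[-0.1,0,0,0],[-0.1,0,0,0]]' >/dev/null; python3 st.py
```

```text
t 5.4 rail mm [-135.8    0.9   17.5] toolx-railx+180 deg 0.0 F rail [-0.2 -0.4  0.3] 0.0004
t 5.9 rail mm [-123.4    0.9   17.6] toolx-railx+180 deg -0.01 F rail [ 0.4 -0.  -0.6] -0.0
```

```bash
python3 -m inch '[[-0.1,0,0,0],[-0.1,0,0,0],[-0.1,0,0,0],[-0.1,0,0,0],[-0.1,0,0,0]]' >/dev/null; python3 st.py
python3 -m inch '[[-0.1,0,0,0],[-0.1,0,0,0],[-0.1,0,0,0],[-0.1,0,0,0],[-0.1,0,0,0]]' >/dev/null; python3 st.py
python3 -m inch '[[-0.1,0,0,0],[-0.1,0,0,0],[-0.1,0,0,0],[-0.1,0,0,0],[-0.1,0,0,0]]' >/dev/null; python3 st.py
```

```text
t 6.4 rail mm [-111.2    1.    17.6] toolx-railx+180 deg -0.0 F rail [-3.6  1.  -0.8] -0.0002
t 6.9 rail mm [-98.6   0.9  17.6] toolx-railx+180 deg -0.02 F rail [-3.9  0.3 -0.7] -0.0003
t 7.4 rail mm [-85.9   0.9  17.6] toolx-railx+180 deg -0.01 F rail [-3.5  1.1 -1.7] -0.0001
```

```bash
for i in 1; do python3 -m inch '[[-0.12,0,0,0],[-0.12,0,0,0],[-0.12,0,0,0],[-0.12,0,0,0],[-0.12,0,0,0]]' >/dev/null; python3 st.py
python3 -m inch '[[-0.12,0,0,0],[-0.12,0,0,0],[-0.12,0,0,0],[-0.12,0,0,0],[-0.12,0,0,0]]' >/dev/null; python3 st.py
python3 -m inch '[[-0.12,0,0,0],[-0.12,0,0,0],[-0.12,0,0,0],[-0.12,0,0,0],[-0.12,0,0,0]]' >/dev/null; python3 st.py; done
python3 - <<'E'
from h import *
d=cam('side'); cv2.imwrite('pics/s3.png',cv2.resize(d['frame'][150:310,215:415,::-1],None,fx=3.5,fy=3.5,interpolation=2))
E
```

```text
t 7.9 rail mm [-70.9   1.   17.5] toolx-railx+180 deg -0.01 F rail [-4.2 -0.3  0.4] -0.0002
t 8.4 rail mm [-55.9   0.9  17.6] toolx-railx+180 deg -0.01 F rail [-3.8  0.3 -0.1] -0.0003
t 8.9 rail mm [-40.9   1.   17.5] toolx-railx+180 deg -0.01 F rail [-3.3  1.  -0. ] -0.0001
```

View pics/s3.png

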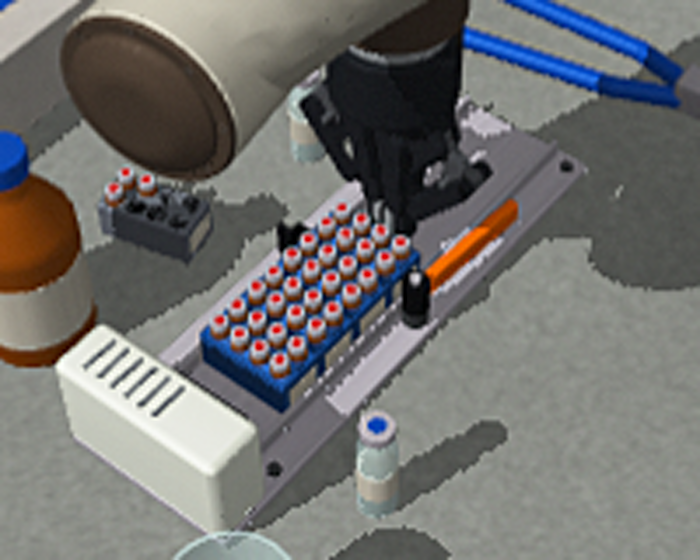

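The row slides as one straight train (front edge at crop (202,345)-(290,395)), about 30 mm short of the stop; fingers at (385,215) are clear of the gate.

```bash
python3 -m inch '[[-0.1,0,0,0],[-0.1,0,0,0],[-0.1,0,0,0],[-0.08,0,0,0],[-0.08,0,0,0]]' >/dev/null; python3 st.py
python3 -m inch '[[-0.08,0,0,0],[-0.08,0,0,0],[-0.08,0,0,0],[-0.08,0,0,0],[-0.06,0,0,0]]' >/dev/null; python3 st.py
python3 -m inch '[[-0.04,0,0,0],[-0.03,0,0,0],[-0.03,0,0,0],[-0.03,0,0,0],[-0.03,0,0,0]]' >/dev/null; python3 st.py
python3 - <<'E'
from h import *
r=np.array([.6045,.0501,1.679]);c,s=np.cos(r[2]),np.sin(r[2])
d=cam('side'); f=d['frame'].astype(int)
m=((f[:,:,2]>f[:,:,0]+40)&(f[:,:,2]>70)); m[:235]=0; m[:,:270]=0;m[:,345:]=0
# gate/rack: rear & front extents of blue in rail coords on z=.036
v,u=np.nonzero(m); q=np.array([onz(d,a,b,.036)[:2]-r[:2] for a,b in zip(u,v)])
x=1e3*(q@[c,s]);y=1e3*(q@[-s,c]); k=(abs(y)<15); print(k.sum(),np.percentile(x[k],[0,2,50,98,100]))
cv2.imwrite('pics/s4.png',d['frame'][:,:,::-1])
E
```

```text
t 9.45 rail mm [-29.5   0.9  17.5] toolx-railx+180 deg -0.01 F rail [-3.1  0.3  0.4] 0.0002
t 9.95 rail mm [-19.9   0.9  17.6] toolx-railx+180 deg -0.01 F rail [-3.4  1.5  1.2] 0.0004
t 10.45 rail mm [-16.1   0.9  17.6] toolx-railx+180 deg -0.01 F rail [-3.9  0.3  0.4] -0.0002
115 [ 34.58990955  38.232262    86.25918376 121.58038022 121.81263007]
```

```bash
python3 -m inch '[[-0.04,0,0,0],[-0.04,0,0,0],[-0.03,0,0,0],[-0.03,0,0,0],[-0.03,0,0,0]]' >/dev/null; python3 st.py
python3 -m inch '[[-0.03,0,0,0],[-0.03,0,0,0],[-0.02,0,0,0],[-0.02,0,0,0],[-0.02,0,0,0]]' >/dev/null; python3 st.py
```

```text
t 11.0 rail mm [-11.8   0.9  17.6] toolx-railx+180 deg -0.01 F rail [-3.6  0.3 -0.2] 0.0004
t 11.5 rail mm [-8.9  0.9 17.6] toolx-railx+180 deg -0.01 F rail [-4.1 -0.   1.5] -0.0001
```

```bash
python3 -m inch '[[-0.02,0,0,0],[-0.02,0,0,0],[-0.02,0,0,0],[-0.02,0,0,0],[-0.02,0,0,0]]' >/dev/null; python3 st.py
```

```text
t 12.0 rail mm [-7.7  0.9 17.6] toolx-railx+180 deg -0.01 F rail [-11.4  -1.7  -0.2] -0.0
```

```bash
python3 -m inch '[[-0.02,0,0,0],[0,0,0,0],[0,0,0,0],[0,0,0,0],[0,0,0,0]]' >/dev/null; python3 st.py
python3 -m inch '[[0.06,0,0,0],[0.2,0,0,0],[0.4,0,0,0],[0.4,0,0,0],[0.2,0,0,0]]' >/dev/null; python3 st.py
python3 - <<'E'
from h import *
a=cam('scene')['frame'][155:275,235:435]; b=cam('side')['frame'][165:305,215:395]
z=lambda i,k:cv2.resize(i[:,:,::-1],None,fx=k,fy=k,interpolation=2)
A=z(a,2.4);B=z(b,2.4); im=np.zeros((max(len(A),len(B)),A.shape[1]+B.shape[1]-120,3),np.uint8); im[:len(B),:B.shape[1]]=B; im[:len(A),B.shape[1]:]=A[:,120:]
im=im[:, :800]; cv2.imwrite('pics/c5.png',im); print(im.shape)
E
```

```text
t 12.5 rail mm [-7.7  0.9 17.6] toolx-railx+180 deg -0.03 F rail [-11.3  -2.2  -1. ] 0.0
t 13.0 rail mm [-38.2   0.9  17.6] toolx-railx+180 deg -0.05 F rail [ 0.3 -0.4 -0.1] 0.0
(336, 792, 3)
```

View pics/c5.png

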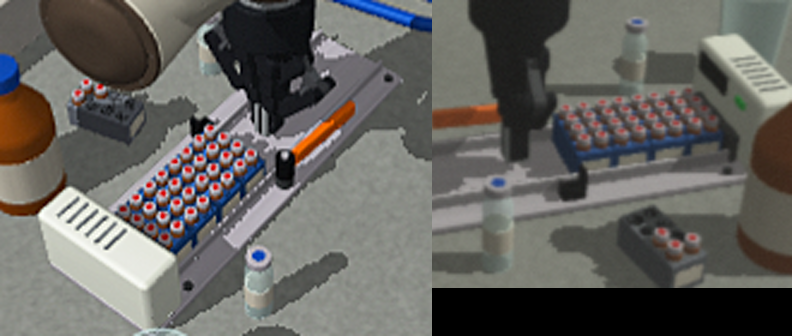

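Row is home at the stop, racks touching (side view (190,195), scene (640,125)). Now go over the gate bar to its outer side.

```bash
python3 -m inch '[[0.2,0,-0.4,0],[0.2,0,-0.8,0],[0.2,0,-0.8,0],[0.2,0.1,-0.4,0],[0.3,0.5,0,0]]' >/dev/null; python3 st.py
python3 -m inch '[[0.2,0.8,0,0],[0,0.8,0,0],[0,0.8,0,0],[0,0.3,0,0],[0,0,0,0]]' >/dev/null; python3 st.py
```

```text
t 13.6 rail mm [-64.9  14.2  79.6] toolx-railx+180 deg 0.04 F rail [-0.9 -0.4  0. ] 0.0
t 14.1 rail mm [-70.1  85.   77.3] toolx-railx+180 deg -0.02 F rail [-0.8  0.   0.6] 0.0001
```

```bash
python3 -m inch '[[0,0,0.4,0],[0,0,0.7,0],[0,0,0.6,0],[0,0,0.3,0],[0,0,0,0]]' >/dev/null; python3 st.py
python3 - <<'E'
import numpy as np
pp=None
for g in [94,90,80,70,60,50,40,30,20,10,5,0]:
    a=np.radians(270-g);u=np.array([np.cos(a),np.sin(a)]);t=np.array([-u[1],u[0]])
    p=np.array([-6,46])+65*u-(4+11*abs(t[0])+14.5*abs(t[1]))*t
    print(g,p.round(1),'' if pp is None else ((p-pp)/25*[-1,1]).round(2)); pp=p
E
```

```text
t 14.6 rail mm [-69.9  83.8  25.9] toolx-railx+180 deg -0.01 F rail [0.1 0.6 0.7] 0.0002
94 [-69.5  69.7] 
90 [-71.   64.5] [ 0.06 -0.21]
80 [-73.5  54.6] [ 0.1 -0.4]
70 [-74.4  43.9] [ 0.04 -0.43]
60 [-73.3  32.6] [-0.04 -0.45]
50 [-70.   21.2] [-0.13 -0.46]
40 [-64.4  10.2] [-0.22 -0.44]
30 [-56.5   0.1] [-0.32 -0.4 ]
20 [-46.4  -8.5] [-0.41 -0.34]
10 [-34.4 -15. ] [-0.48 -0.26]
5 [-27.8 -17.3] [-0.26 -0.09]
0 [-21. -19.] [-0.27 -0.07]
```

```bash
python3 -m inch '[[0,-0.3,0,0],[0,-0.26,0,0],[0.06,-0.21,0,0],[0.05,-0.2,0,0],[0.05,-0.2,0,0]]' >/dev/null; python3 st.py
python3 -m inch '[[0.02,-0.2,0,0],[0.02,-0.2,0,0],[-0.02,-0.22,0,0],[-0.02,-0.23,0,0],[-0.06,-0.23,0,0]]' >/dev/null; python3 st.py
python3 -m inch '[[-0.07,-0.23,0,0],[-0.11,-0.22,0,0],[-0.11,-0.22,0,0],[-0.16,-0.2,0,0],[-0.16,-0.2,0,0]]' >/dev/null; python3 st.py
```

```text
t 15.1 rail mm [-73.9  53.9  27.7] toolx-railx+180 deg -0.02 F rail [ 0.6  1.5 -0.3] 0.0003
t 15.6 rail mm [-72.4  26.8  27.5] toolx-railx+180 deg -0.02 F rail [0.8 1.2 0.3] 0.0001
t 16.1 rail mm [-56.8  -0.   27.6] toolx-railx+180 deg -0.01 F rail [ 0.1  0.7 -0.3] 0.0
```

```bash
python3 -m inch '[[-0.2,-0.17,0,0],[-0.2,-0.17,0,0],[-0.24,-0.13,0,0],[-0.24,-0.13,0,0],[-0.1,-0.04,0,0]]' >/dev/null; python3 st.py
python3 -m inch '[[-0.1,-0.04,0,0],[-0.08,-0.02,0,0],[-0.06,-0.02,0,0],[-0.05,0,0,0],[-0.04,0,0,0]]' >/dev/null; python3 st.py
python3 - <<'E'
from h import *
a=cam('scene')['frame'][155:275,235:435]; b=cam('side')['frame'][165:305,215:395]
z=lambda i,k:cv2.resize(i[:,:,::-1],None,fx=k,fy=k,interpolation=2)
A=z(a,2.4);B=z(b,2.4); im=np.zeros((max(len(A),len(B)),A.shape[1]+B.shape[1]-120,3),np.uint8); im[:len(B),:B.shape[1]]=B; im[:len(A),B.shape[1]:]=A[:,120:]
cv2.imwrite('pics/c6.png',im)
E
```

```text
t 16.6 rail mm [-31.9 -16.2  27.6] toolx-railx+180 deg 0.03 F rail [-1.3  1.3 -1. ] 0.0001
t 17.1 rail mm [-24.4 -17.9  27.7] toolx-railx+180 deg -0.02 F rail [-0.3  0.1  0.1] -0.0002
```

View pics/c6.png

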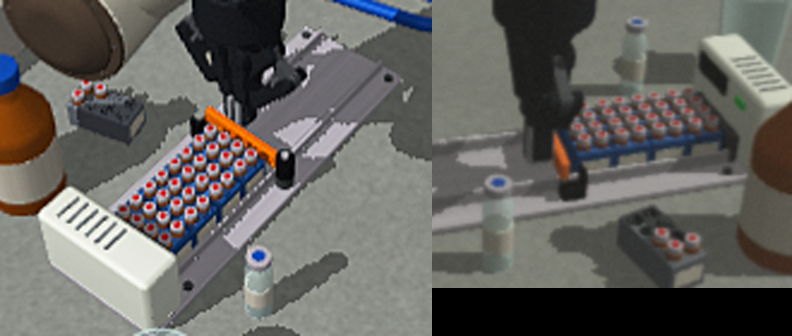

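The gate (side (245,140), tip near the keeper at (205,115)) is almost shut; creep until the limit pushes back.

```bash
python3 -m inch '[[-0.05,0,0,0],[-0.04,0,0,0],[-0.03,0,0,0],[-0.03,0,0,0],[-0.03,0,0,0]]' >/dev/null; python3 st.py
python3 -m inch '[[-0.02,0,0,0],[-0.02,0,0,0],[0,0,0,0],[0,0,0,0],[0,0,0,0]]' >/dev/null; python3 st.py
```

```text
t 17.7 rail mm [-19.8 -17.8  27.7] toolx-railx+180 deg -0.01 F rail [-0.5 -1.5 -0. ] -0.0002
t 18.2 rail mm [-19.5 -17.9  27.7] toolx-railx+180 deg -0.02 F rail [-4.9 -2.4  0.2] -0.0
```

```bash
python3 -m inch '[[-0.02,0,0,0],[-0.02,0,0,0],[0,0,0,0],[0,0,0,0],[0,0,0,0]]' >/dev/null; python3 st.py
python3 -m inch '[[0.05,0,0,0],[0.2,0,0,0],[0.4,0,0,0],[0.4,0,0,0],[0.4,0,0,0]]' >/dev/null; python3 st.py
python3 -m inch '[[0.2,0,-0.4,0],[0,0,-0.8,0],[0,0,-1,0],[0,0,-1,0],[0,0,-1,0]]' >/dev/null
python3 -m inch '[[1,0,-0.5,0],[1,0,0,0],[1,0,0,0],[0.5,0,0,0],[0,0,0,0]]' >/dev/null; python3 st.py
python3 - <<'E'
from h import *
a=cam('scene')['frame'][155:275,235:435]; b=cam('side')['frame'][165:305,215:395]
z=lambda i,k:cv2.resize(i[:,:,::-1],None,fx=k,fy=k,interpolation=2)
A=z(a,2.4);B=z(b,2.4); im=np.zeros((max(len(A),len(B)),A.shape[1]+B.shape[1]-120,3),np.uint8); im[:len(B),:B.shape[1]]=B; im[:len(A),B.shape[1]:]=A[:,120:]
cv2.imwrite('pics/c7.png',im)
E
```

```text
t 18.7 rail mm [-19.3 -17.8  27.8] toolx-railx+180 deg -0.03 F rail [-7.8 -1.7  0.6] 0.0
t 19.2 rail mm [-54.8 -17.4  27.5] toolx-railx+180 deg -0.02 F rail [-0.1  0.  -1.4] -0.0
t 20.2 rail mm [-148.2  -17.3  145.4] toolx-railx+180 deg -0.16 F rail [-0.   0.5  0. ] 0.0003
```

View pics/c7.png

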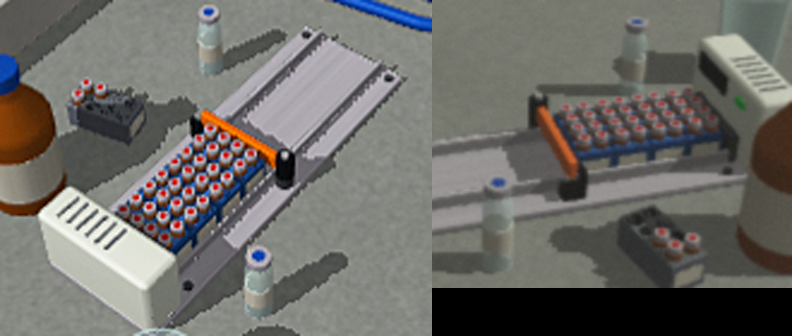

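The gate is square across the rail with its tip over the keeper (side (202,120), scene (573,175)), the row is tight at the stop, and the bystanders in view are in place.

```bash
python3 -c "
from rig import manip; print(manip.hand_in())"
```

```text
the job is handed in; nothing more can be done
None
```

The job is handed in at about 20 s: all four racks sit together against the end stop, the gate is shut behind them, and the highest contact force I read was about 12 N.

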